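# Change over the filling station

### The job

Put the finished bottles away: stand the red-, yellow- and blue-capped amber bottles upright, each in the dish of the colour of its cap. Only when all three are in their dishes, stand the white-capped bottle on the middle of the balance pan, ready to be filled. Set bottles down rather than dropping them, knock none over, and leave the two black-capped bottles where they are.

Things in the scene. Friction and masses are not known exactly. Their poses are not given: they have to be found in the camera images.
- bottle_red: amber bottle with a paper label and a red screw cap, loose, standing upright: body 36 mm in diameter and straight from the base to 58 mm high, then a shoulder; cap 26 mm in diameter from 66 to 90 mm high (90 mm overall); 60 to 130 g. Origin: centre of its underside, z up.
- bottle_yellow: amber bottle with a paper label and a yellow screw cap, loose, standing upright: body 36 mm in diameter and straight from the base to 58 mm high, then a shoulder; cap 26 mm in diameter from 66 to 90 mm high (90 mm overall); 60 to 130 g. Origin: centre of its underside, z up.
- bottle_blue: amber bottle with a paper label and a blue screw cap, loose, standing upright: body 36 mm in diameter and straight from the base to 58 mm high, then a shoulder; cap 26 mm in diameter from 66 to 90 mm high (90 mm overall); 60 to 130 g. Origin: centre of its underside, z up.
- bottle_white: amber bottle with a paper label and a white screw cap, loose, standing upright: body 36 mm in diameter and straight from the base to 58 mm high, then a shoulder; cap 26 mm in diameter from 66 to 90 mm high (90 mm overall); 60 to 130 g. Origin: centre of its underside, z up.
- bottle_black_a: amber bottle with a paper label and a black screw cap, loose, standing upright: body 36 mm in diameter and straight from the base to 58 mm high, then a shoulder; cap 26 mm in diameter from 66 to 90 mm high (90 mm overall); 60 to 130 g. Origin: centre of its underside, z up. One of two alike; they stay where they are.
- bottle_black_b: amber bottle with a paper label and a black screw cap, loose, standing upright: body 36 mm in diameter and straight from the base to 58 mm high, then a shoulder; cap 26 mm in diameter from 66 to 90 mm high (90 mm overall); 60 to 130 g. Origin: centre of its underside, z up. One of two alike; they stay where they are.
- dish_red: red plastic dish, fixed, low and round: 67 to 69 mm across outside, inner floor 4 mm above its underside, rim 10 mm high, 3 mm wall, inside about 61 mm across. Stands among the bottles. Origin: centre of its underside, z up.
- dish_yellow: yellow plastic dish, fixed, low and round: 67 to 69 mm across outside, inner floor 4 mm above its underside, rim 10 mm high, 3 mm wall, inside about 61 mm across. Stands among the bottles. Origin: centre of its underside, z up.
- dish_blue: blue plastic dish, fixed, low and round: 67 to 69 mm across outside, inner floor 4 mm above its underside, rim 10 mm high, 3 mm wall, inside about 61 mm across. Stands among the bottles. Origin: centre of its underside, z up.
- pan (a point): centre of the top face of the bench balance's round steel pan, 30 mm above the table; pan 104 mm across, rigid, with a thin black ring of 52 mm diameter drawn round its centre. The balance is grey, fixed, 170 mm by 130 mm, body 22 mm high, to the left or right of the bottles; z up. On the other side stands an open cardboard carton, 150 by 120 mm, 55 mm high.

How it is judged:
By the outcome, as a careful person would: the job done as asked, in the order asked, and still so for the second after the job is handed in, with the robot touching nothing.
It also fails if it takes over 104 s, if anything falls off the work surface, if the arm or the gripper's body presses on something with over 40 N, if the wrist force passes 120 N, or if a joint passes its speed limit or range.

### The arm

A 7-joint arm with a two-finger parallel gripper is mounted at the origin on the work surface. World frame = base frame: x ahead of the robot, y to its left, z up, the work surface at z = 0. Lengths are in m, angles in rad, forces in N, time in s.
With the tool pointing down it reaches from about 0.4 to 0.9 m from the base axis. Payload 5.5 kg.
Tool frame: the origin (TCP) lies at the centre of the arm's flange, where the gripper is bolted on; the fingertips stand 173 mm ahead of it and the grasp point (between the pads) lies 155 mm ahead of it; z points along the fingers, y is the line along which they close (so a half turn about z gives the same grasp; the last joint's range is limited). The gripper opens to 85 mm and grips with 20 to 120 N. Pads are 22 mm wide; open, the fingers measure 114 mm over their backs; the gripper's body (76 mm by 85 mm) begins 54 mm behind the grasp point. The pads swing forward as they close: fully open they stand 13 mm farther back than shut.
Start: joints at [-0.889, 0.501, -0.427, 1.55, 0.221, 1.138, -0.21], TCP at [0.264, 0.594, 0.405] pointing down, gripper open.
Joint ranges: [-2.88, 2.88], [-0.31, 2.03], [-1.54, 1.56], [0.2, 2.42], [-1.41, 4.55], [0.19, 2.02], [-2.57, 2.57]. Speed limits (rad/s): [2.57, 2.57, 3.14, 3.14, 3.14, 3.14, 3.14].

### API

Orientations are given as a rotation vector (axis times angle).
In Python, from rig import get_obs, snapshot, camera_params, sign_off, find_in, place_of gives the robot as it stands. The module is installed in compiled form; this text tells all that it offers.
- The arm moves only by the tool step_arm, never from a script. Its argument "moves" is a list of rows, each an object of numbers: "wx", "wy", "wz": the turn, a rotation vector about the tool's x, y, z in a scale on which 1.0 is 45 degrees; "tx", "ty", "tz": the shift along the tool's x, y, z in shares of 600 mm (1.0 is 600 mm); "fingers": the closure, from -1 (fully open) to 1 (shut). A call has 1 to 12 rows; each row is the pose to reach, as a shift and turn from the pose commanded when the call began, along the tool's axes at that moment; what a row does not reach only later rows make up. A row lasts 1/8 s, in which the tool goes at most 62.5 mm and 10.7 degrees, less where a joint would pass 70% of its speed; a pose out of reach is approached as far as the arm can. No shift or turn number may pass 1 either way. A call with a gripper value outside its range is refused whole. The fingers move at their own pace and stop on an object; "newtons" is the grip in N (left out, the last holds). Time passes only in rows, so rows that repeat a pose let the fingers close. It gives the time, the measured TCP pose, the force, the opening and the grip force at its end, in the units of the state.
- get_obs(): the state, without advancing time (a new reading comes with each control period).
- snapshot(name): name is "side" or "top" or "wrist"; returns the picture (480x640x3 uint8, red, green, blue); there is no depth.
- camera_params(name): a dict with "vfov" (degrees; the focal length in pixels is half the picture's height over the tangent of half this angle, whatever the lens; pixels are square), "cx", "cy" (the principal point, pixels), "origin" and "attitude" of the camera in the world. Camera axes: x right, y up, looking along -z (the intrinsics and any distortion apply to the point x, -y, -z); pixel columns grow to the right and rows downward; lengths in m; the calibration is good to about 2 mm. The wrist camera is an equidistant fisheye: a pixel r from the principal point sees the ray r / f radians off the axis. A picture is of the moment at which its call begins: read the wrist's pose just before it. camera_params takes no time and is no camera call; for the wrist camera it gives the pose at the moment of the call.
- sign_off(): hands the job in; it is judged then, once.
Trained networks look in the newest picture that a camera, given by its name, has taken for a name from the list of things; names that differ only in an ending like _2 or _b are one class to them, and where a whole thing is asked for, a point or a joint stands for the part that bears it (a point fixed in the world has none). Each returns a list of dicts, best first, with "score" (0 to 1); they miss things now and then, are a little off and sometimes report something else, mostly with a low value. They report only what shows in the picture. A call takes as long as a camera call.
- find_in(camera, query): "bbox" ([left, top, right, bottom] in pixels, round what is visible of it).
- place_of(camera, query): "location" ([column, row] in pixels: a listed point, or the origin of a listed thing).
The state is a dict: "clock": time; "joints": joint angles; "qd": joint speeds; "tau": joint torques, N m; "position": TCP position; "tcp_rot": TCP orientation; "contact_force": force on the tool from outside, world axes, zero at the start; "torque": the same for the moment, N m; "width": finger opening in m; "gripper_force": force on a finger pad.
Only numpy, scipy, OpenCV 4.12 (cv2) and the standard library are available. Lean on these libraries where they do the work, as an engineer would, in place of code of your own. Each camera call takes 0.05 s, during which the arm holds its last target. There are 200 camera calls.

## Working session

There is one attempt and no reset: what is moved stays moved. The work goes in short steps, Python scripts to look and compute and a tool call to move; the robot and the scene stay as the last step left them, time stands still between calls to the robot, and variables do not carry over. Pictures are saved under pics/ and viewed, at most 14 in all, crops included, and the job is handed in when it is done.

Besides the shell and the picture viewer there is one more tool, called after "Emit:" as name(argument=value, ...), one argument or row to a line, values as JSON. step_arm: Moves the arm, as the interface text tells. Its arguments: {"type":"object","properties":{"moves":{"type":"array","items":{"type":"object","properties":{"wx":{"type":"number"},"wy":{"type":"number"},"wz":{"type":"number"},"tx":{"type":"number"},"ty":{"type":"number"},"tz":{"type":"number"},"fingers":{"type":"number"}}}},"newtons":{"type":"number"}},"required":["moves"]}

```bash
mkdir -p pics
cat > h.py <<'E'
import numpy as np, cv2, json
from rig import *
from scipy.spatial.transform import Rotation as R
def att(a):
    a=np.array(a,float)
    if a.shape==(3,3): return a
    if a.shape==(3,): return R.from_rotvec(a).as_matrix()
    return R.from_quat(a).as_matrix()
def ray(p,c,fish=False):
    f=240/np.tan(np.radians(p['vfov'])/2); x=(c[0]-p['cx'])/f; y=(c[1]-p['cy'])/f
    if fish:
        r=np.hypot(x,y); s=np.sin(r)/r if r>1e-9 else 1; d=np.array([x*s,-y*s,-np.cos(r)])
    else: d=np.array([x,-y,-1.])
    return att(p['attitude'])@d
def hit(p,c,z,fish=False):
    o=np.array(p['origin']); d=ray(p,c,fish); return o+d*(z-o[2])/d[2]
def proj(p,X):
    f=240/np.tan(np.radians(p['vfov'])/2); v=att(p['attitude']).T@(np.array(X)-p['origin'])
    return np.array([p['cx']+f*v[0]/-v[2], p['cy']-f*v[1]/-v[2]])
E
python3 - <<'E'
from h import *
for n in ("top","side"):
    im=snapshot(n); cv2.imwrite(f"pics/{n}0.png",im[:,:,::-1]); print(n,camera_params(n))
print(camera_params("wrist"))
print(get_obs())
E
```

```text
top {'vfov': 44.91644866135472, 'cx': 318.9063764548974, 'cy': 239.7664177604511, 'origin': array([ 0.42035263, -0.02246635,  1.10129872]), 'attitude': array([ 0.12317134, -0.08223055, -1.59299502])}
side {'vfov': 57.723176095366384, 'cx': 320.4294900028945, 'cy': 237.47047490256844, 'origin': array([ 0.10924808, -0.49487773,  0.47366792]), 'attitude': array([ 0.94798957, -0.36687445, -0.62746061])}
{'vfov': 65.70646984690485, 'cx': 315.1543164570762, 'cy': 240.41838114610448, 'origin': array([0.18827426, 0.62616277, 0.37463896]), 'attitude': array([-0.29321614, -0.18797075,  1.14152504])}
{'clock': 0.1, 'joints': array([-0.88879471,  0.50175324, -0.42677828,  1.55134849,  0.2207969 ,
        1.13832706, -0.21029041]), 'qd': array([ 1.01779820e-03, -1.28639386e-03, -6.25162641e-04, -3.54945953e-03,
       -3.13395120e-04,  2.23518817e-05,  4.63627421e-04]), 'tau': array([-1.19733985e-02, -5.70813453e+01, -5.83868623e+00, -2.81743634e+01,
        1.05441967e-02,  5.58255138e-03,  5.11692491e-06]), 'position': array([0.26426025, 0.59349971, 0.40375949]), 'tcp_rot': array([-6.52919998e-01, -3.07257046e+00,  2.72889602e-03]), 'contact_force': array([0.52550792, 0.27411364, 0.28942977]), 'torque': array([ 0.01897977,  0.00886007, -0.006596  ]), 'gripper_force': 0.0, 'width': 0.08565542279476952}
```

View pics/top0.png

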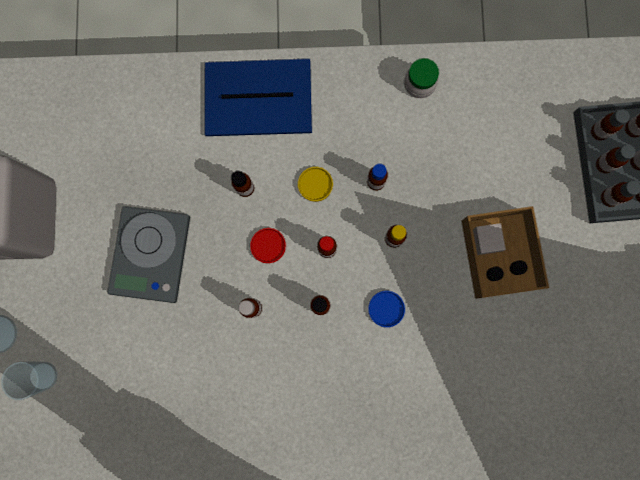

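View pics/side0.png

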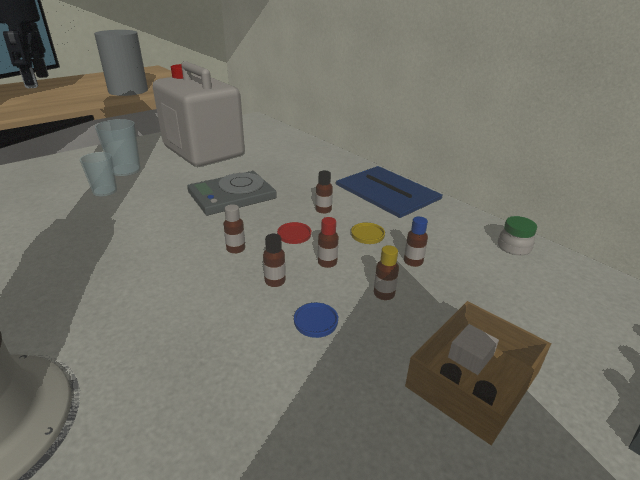

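Run:
```python
from h import *
for n in ("top","side"):
    p=camera_params(n); snapshot(n)
    for c in ("red","yellow","blue","white","black_a"):
        for d in place_of(n,"bottle_"+c)[:3]: print(n,"bottle",c,round(d['score'],2),np.round(d['location']),hit(p,d['location'],0)[:2].round(4))
        for d in find_in(n,"bottle_"+c)[:3]: print("     bbox",round(d['score'],2),np.round(d['bbox']))
    for c in ("dish_red","dish_yellow","dish_blue","pan"):
        for d in place_of(n,c)[:2]: print(n,c,round(d['score'],2),np.round(d['location']),hit(p,d['location'],0.03 if c=="pan" else 0)[:2].round(4))
```

```text
top bottle red 0.74 [323. 247.] [ 0.551  -0.0028]
top bottle red 0.31 [268. 245.] [0.5583 0.1017]
     bbox 0.63 [314. 236. 335. 256.]
top bottle yellow 0.87 [393. 239.] [ 0.5632 -0.1363]
     bbox 0.7 [385. 226. 408. 248.]
top bottle blue 0.64 [375. 182.] [ 0.6758 -0.1066]
     bbox 0.87 [369. 165. 387. 191.]
top bottle white 0.9 [252. 309.] [0.4363 0.1338]
     bbox 0.67 [239. 300. 263. 318.]
     bbox 0.29 [233. 168. 254. 197.]
top bottle black_a 0.79 [322. 304.] [0.4435 0.0019]
top bottle black_a 0.74 [246. 186.] [0.6734 0.1431]
     bbox 0.84 [309. 296. 333. 317.]
     bbox 0.77 [233. 170. 253. 198.]
     bbox 0.65 [251. 226. 284. 262.]
top dish_red 0.86 [270. 244.] [0.56  0.098]
top dish_yellow 0.7 [313. 186.] [0.6706 0.0134]
top dish_yellow 0.66 [319. 306.] [0.4384 0.0074]
top dish_blue 0.72 [314. 188.] [0.6668 0.0127]
top pan 0.98 [152. 241.] [0.5666 0.3177]
side bottle red 0.68 [325. 264.] [ 0.5381 -0.0128]
     bbox 0.97 [316. 216. 338. 271.]
side bottle yellow 0.88 [384. 292.] [ 0.5649 -0.1345]
     bbox 0.89 [375. 243. 402. 300.]
side bottle blue 0.71 [412. 261.] [ 0.673  -0.1069]
side bottle blue 0.46 [241. 182.] [0.5983 0.3774]
     bbox 0.91 [405. 216. 427. 267.]
side bottle white 0.84 [234. 247.] [0.4364 0.136 ]
     bbox 0.85 [224. 205. 246. 255.]
side bottle black_a 0.97 [274. 279.] [0.4388 0.0084]
side bottle black_a 0.78 [325. 210.] [0.6691 0.1395]
side bottle black_a 0.35 [367. 232.] [0.6771 0.0167]
     bbox 0.61 [262. 236. 288. 288.]
     bbox 0.6 [316. 170. 330. 211.]
side dish_yellow 0.66 [369. 230.] [0.6854 0.0201]
side dish_blue 0.59 [316. 323.] [ 0.4291 -0.1205]
side pan 0.61 [240. 182.] [0.5666 0.324 ]
```

The top view shows the red, yellow and blue caps at about (327,243), (399,232) and (378,171), and the white cap at (248,308). The dishes are at (268,245) red, (314,184) yellow and (386,309) blue, and the pan ring is at (148,240). The side view shows the same layout. The networks confused the blue dish with the yellow one in the top view, so I'll refine with colour masks.

```bash
cat > meas.py <<'E'
from h import *
from scipy.optimize import least_squares
t=np.linspace(0,2*np.pi,60)
def circ(x,y,z,r): return np.c_[x+r*np.cos(t),y+r*np.sin(t),0*t+z]
def cen(P):
    h=cv2.convexHull(P.astype(np.float32)); m=cv2.moments(h); return np.array([m['m10'],m['m01']])/m['m00'],m['m00']
HUE={'red':lambda h:(h<6)|(h>174),'yellow':lambda h:(h>20)&(h<32),'blue':lambda h:(h>108)&(h<128)}
def blob(im,col,px,rad):
    hsv=cv2.cvtColor(im,cv2.COLOR_RGB2HSV); m=(HUE[col](hsv[...,0])&(hsv[...,1]>185)&(hsv[...,2]>70)).astype(np.uint8)
    k=np.zeros_like(m); cv2.circle(k,tuple(int(v) for v in px),rad,1,-1)
    n,l,s,c=cv2.connectedComponentsWithStats(m*k)
    i=1+np.argmax(s[1:,4]); return c[i],s[i,4]
def fit(p,c,levels,x0):
    f=lambda q: cen(np.vstack([[proj(p,X) for X in circ(q[0],q[1],z,r)] for z,r in levels]))[0]-c
    q=least_squares(f,x0).x; return q,cen(np.vstack([[proj(p,X) for X in circ(*q,z,r)] for z,r in levels]))[1]
CAP=[(.066,.013),(.09,.013)]; DISH=[(.0,.034),(.01,.034)]
E
python3 - <<'E'
from meas import *
S={('top','red','cap'):(327,243),('top','yellow','cap'):(399,232),('top','blue','cap'):(378,171),
('top','red','dish'):(268,245),('top','yellow','dish'):(314,184),('top','blue','dish'):(386,309),
('side','red','cap'):(328,226),('side','yellow','cap'):(389,256),('side','blue','cap'):(419,225),
('side','red','dish'):(294,232),('side','yellow','dish'):(367,233),('side','blue','dish'):(316,320)}
ims={n:snapshot(n) for n in('top','side')}; P={n:camera_params(n) for n in ims}
for (n,c,k),px in S.items():
    b,a=blob(ims[n],c,px,16 if k=='cap' else 30); q,A=fit(P[n],b,CAP if k=='cap' else DISH,(.55,0)); print(n,c,k,b.round(1),a,q.round(4),round(A))
p=P['top']; g=cv2.cvtColor(ims['top'],cv2.COLOR_RGB2GRAY)
cir=cv2.HoughCircles(g[200:280,110:190],cv2.HOUGH_GRADIENT,1,5,param1=80,param2=12,minRadius=10,maxRadius=32)
for c in cir[0][:4]: print('pan',c+[110,200,0],hit(p,c[:2]+[110,200],.03)[:2].round(4))
crop=np.hstack([cv2.resize(ims['top'][280:340,220:280],(400,400),interpolation=0),cv2.resize(g[200:280,110:190],(400,400),interpolation=0)[...,None].repeat(3,2)])
cv2.imwrite('pics/crop.png',crop[...,::-1])
E
```

```text
top red cap [326.5 243.3] 170 [ 0.548  -0.0108] 191
top yellow cap [398.5 231.9] 166 [ 0.5649 -0.1388] 203
top blue cap [379.2 170.8] 149 [ 0.677  -0.1087] 210
top red dish [267.6 245.2] 957 [0.5566 0.1024] 1018
top yellow dish [314.9 183.7] 933 [0.6737 0.0096] 994
top blue dish [386.1 308.5] 986 [ 0.4316 -0.118 ] 1065Traceback (most recent call last):
  File "<stdin>", line 8, in <module>
  File "meas.py", line 12, in blob
    i=1+np.argmax(s[1:,4]); return c[i],s[i,4]
        ~~~~~~~~~^^^^^^^^^
    return _wrapfunc(a, 'argmax', axis=axis, out=out, **kwds)
    return bound(*args, **kwds)
ValueError: attempt to get argmax of an empty sequence
```

```bash
sed -i "s/hsv\[...,1\]>185)&(hsv\[...,2\]>70/hsv[...,1]>150)\&(hsv[...,2]>100/" meas.py
python3 - <<'E'
from meas import *
S={('top','red','cap'):(327,243),('top','yellow','cap'):(399,232),('top','blue','cap'):(378,171),
('top','red','dish'):(268,245),('top','yellow','dish'):(314,184),('top','blue','dish'):(386,309),
('side','red','cap'):(328,226),('side','yellow','cap'):(389,256),('side','blue','cap'):(419,225),
('side','red','dish'):(294,232),('side','yellow','dish'):(367,233),('side','blue','dish'):(316,320)}
ims={n:cv2.imread(f'pics/{n}0.png')[...,::-1].copy() for n in('top','side')}; P={n:camera_params(n) for n in ims}
for (n,c,k),px in S.items():
  try:
    b,a=blob(ims[n],c,px,16 if k=='cap' else 30); q,A=fit(P[n],b,CAP if k=='cap' else DISH,(.55,0)); print(n,c,k,b.round(1),a,q.round(4),round(A))
  except Exception as e: print(n,c,k,ims[n][px[1],px[0]])
p=P['top']; g=cv2.cvtColor(ims['top'],cv2.COLOR_RGB2GRAY)
cir=cv2.HoughCircles(g[200:280,110:190],cv2.HOUGH_GRADIENT,1,5,param1=80,param2=12,minRadius=10,maxRadius=32)
for c in cir[0][:4]: print('pan',c+[110,200,0],hit(p,c[:2]+[110,200],.03)[:2].round(4))
crop=np.hstack([cv2.resize(ims['top'][280:340,220:280],(400,400),interpolation=0),cv2.resize(g[200:280,110:190],(400,400),interpolation=0)[...,None].repeat(3,2)])
cv2.imwrite('pics/crop.png',crop[...,::-1])
E
```

```text
top red cap [326.5 242.9] 158 [ 0.5486 -0.0107] 192
top yellow cap [398.6 231.7] 158 [ 0.5654 -0.1391] 203
top blue cap [379.1 170.1] 141 [ 0.6782 -0.1087] 210
top red dish [266.8 245. ] 919 [0.557  0.1039] 1018
top yellow dish [314.1 183.7] 898 [0.6737 0.0111] 994
top blue dish [384.8 308.1] 892 [ 0.4324 -0.1157] 1064
side red cap [328.7 225.6] 198 [ 0.5464 -0.0101] 264
side yellow cap [389.2 255.3] 258 [ 0.5627 -0.1378] 328
side blue cap [421.8 223.9] 14 [ 0.681  -0.1077] 261
side red dish [293.9 232.4] 522 [0.5551 0.1035] 616
side yellow dish [367.6 232.7] 532 [0.6719 0.0106] 607
side blue dish [325.3 325.9] 92 [ 0.4326 -0.1371] 1345
pan [148.5        239.5         14.10000038] [0.5702 0.3236]
pan [145.5        235.5         31.39999962] [0.5779 0.3294]
pan [140.5        236.5         21.29999924] [0.5762 0.3389]
pan [139.5 228.5  28. ] [0.5915 0.341 ]
```

View pics/crop.png

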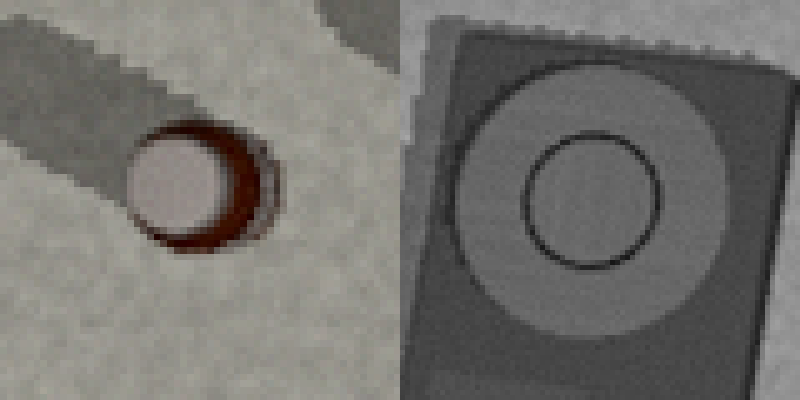

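The manual's scale: shifts go in shares of 600 mm and turns go in shares of 45 degrees. Converting my numbers, -504 mm / 600 = -0.84, -437 mm / 600 = -0.7283, -24 degrees / 45 = -0.5333.

Emit:
step_arm(
  moves=[
    {"tx": -0.84,"ty": -0.7283,"wz": -0.5333,"fingers": -1},
    {"tx": -0.84,"ty": -0.7283,"wz": -0.5333},
    {"tx": -0.84,"ty": -0.7283,"wz": -0.5333},
    {"tx": -0.84,"ty": -0.7283,"wz": -0.5333},
    {"tx": -0.84,"ty": -0.7283,"wz": -0.5333},
    {"tx": -0.84,"ty": -0.7283,"wz": -0.5333},
    {"tx": -0.84,"ty": -0.7283,"wz": -0.5333},
    {"tx": -0.84,"ty": -0.7283,"wz": -0.5333},
    {"tx": -0.84,"ty": -0.7283,"wz": -0.5333},
    {"tx": -0.84,"ty": -0.7283,"wz": -0.5333},
    {"tx": -0.84,"ty": -0.7283,"wz": -0.5333},
    {"tx": -0.84,"ty": -0.7283,"wz": -0.5333},
  ],
  newtons=40,
)

```text
validation failed for argument at $.mo...
```

Run:
```python
from h import *
im=snapshot("wrist"); cv2.imwrite("pics/w1.png",im[:,:,::-1])
p=camera_params("wrist");o=get_obs();print(o['position'],o['tcp_rot'],o['joints'].round(2),p['origin'])
for c in ("red","white","yellow","blue"):
    for d in place_of("wrist","bottle_"+c)[:2]: print(c,round(d['score'],2),np.round(d['location']),hit(p,d['location'],0,True)[:2].round(4))
for c in ("dish_red","dish_yellow","dish_blue"):
    for d in place_of("wrist",c)[:2]: print(c,round(d['score'],2),np.round(d['location']),hit(p,d['location'],0,True)[:2].round(4))
pt=camera_params("top"); print('white top',hit(pt,(245.9,307.4),.09)[:2])
```

```text
[0.26432297 0.59383031 0.40473144] [-6.53035846e-01 -3.07295348e+00 -5.13756723e-05] [-0.89  0.5  -0.43  1.55  0.22  1.14 -0.21] [0.18834833 0.62653752 0.3755905 ]
dish_red 0.78 [135. 461.] [0.5576 0.1071]
dish_blue 0.61 [ 24. 426.] [ 0.4293 -0.1288]
white top [0.43818854 0.13184734]
```

View pics/w1.png

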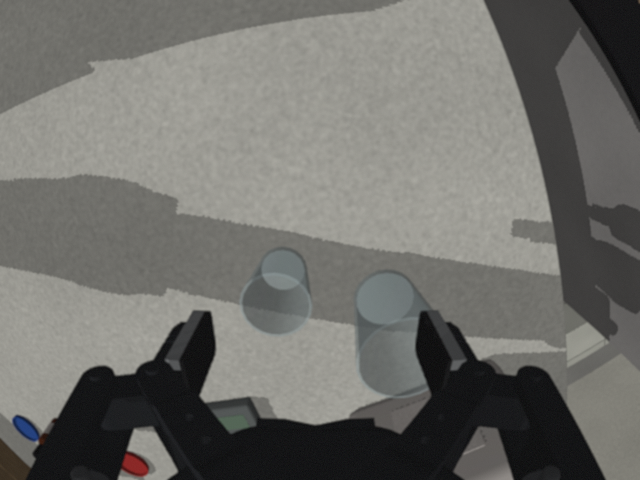

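The move was refused, so the arm is still at the start. The wrist picture shows only the glasses, at about (280,290) and (395,330). I'll give every field in each row.

Scaled: -504 mm / 600 = -0.84, -437 mm / 600 = -0.7283, -24 degrees / 45 = -0.5333.

Emit:
step_arm(
  moves=[
    {"wx": 0,"wy": 0,"wz": -0.5333,"tx": -0.84,"ty": -0.7283,"tz": 0,"fingers": -1},
    {"wx": 0,"wy": 0,"wz": -0.5333,"tx": -0.84,"ty": -0.7283,"tz": 0,"fingers": -1},
  ],
  newtons=40,
)

```text
clock: 2.35
position: [0.3172, 0.4798, 0.4044]
tcp_rot: [-0.056, -3.141, -0.0]
contact_force: [1.0, 0.2, 0.3]
width: 0.0853
gripper_force: 0.0
```

Scaled: -481 mm / 600 = -0.8017, -249 mm / 600 = -0.415, -2.3 degrees / 45 = -0.0511.

Emit:
step_arm(
  moves=[
    {"wx": 0,"wy": 0,"wz": -0.0511,"tx": -0.415,"ty": -0.8017,"tz": 0,"fingers": -1},
    {"wx": 0,"wy": 0,"wz": -0.0511,"tx": -0.415,"ty": -0.8017,"tz": 0,"fingers": -1},
    {"wx": 0,"wy": 0,"wz": -0.0511,"tx": -0.415,"ty": -0.8017,"tz": 0,"fingers": -1},
    {"wx": 0,"wy": 0,"wz": -0.0511,"tx": -0.415,"ty": -0.8017,"tz": 0,"fingers": -1},
    {"wx": 0,"wy": 0,"wz": -0.0511,"tx": -0.415,"ty": -0.8017,"tz": 0,"fingers": -1},
    {"wx": 0,"wy": 0,"wz": -0.0511,"tx": -0.415,"ty": -0.8017,"tz": 0,"fingers": -1},
    {"wx": 0,"wy": 0,"wz": -0.0511,"tx": -0.415,"ty": -0.8017,"tz": 0,"fingers": -1},
    {"wx": 0,"wy": 0,"wz": -0.0511,"tx": -0.415,"ty": -0.8017,"tz": 0,"fingers": -1},
    {"wx": 0,"wy": 0,"wz": -0.0511,"tx": -0.415,"ty": -0.8017,"tz": 0,"fingers": -1},
    {"wx": 0,"wy": 0,"wz": -0.0511,"tx": -0.415,"ty": -0.8017,"tz": 0,"fingers": -1},
    {"wx": 0,"wy": 0,"wz": -0.0511,"tx": -0.415,"ty": -0.8017,"tz": 0,"fingers": -1},
  ],
)

```text
clock: 3.72
position: [0.5448, -0.01, 0.4046]
tcp_rot: [-0.005, -3.141, -0.001]
contact_force: [0.0, 1.2, 0.5]
width: 0.0854
gripper_force: 0.0
```

Run:
```python
from h import *
im=snapshot("wrist"); cv2.imwrite("pics/w2.png",im[:,:,::-1])
p=camera_params("wrist");o=get_obs();print(o['position'],o['tcp_rot'],o['joints'].round(2),p['origin'])
for c in ("red","white","yellow","blue"):
    for d in place_of("wrist","bottle_"+c)[:2]: print(c,round(d['score'],2),np.round(d['location']),hit(p,d['location'],0,True)[:2].round(4))
for c in ("dish_red","dish_yellow","dish_blue"):
    for d in place_of("wrist",c)[:2]: print(c,round(d['score'],2),np.round(d['location']),hit(p,d['location'],0,True)[:2].round(4))
```

```text
[ 0.54465067 -0.00930923  0.40468418] [-2.59583759e-03 -3.14128007e+00 -1.35351250e-03] [ 0.16  0.29 -0.23  1.82  0.08  1.04  1.47] [ 0.46147399 -0.01033688  0.37557124]
red 0.83 [316. 201.] [ 0.5471 -0.0089]
white 0.8 [452. 103.] [0.4395 0.1318]
yellow 0.57 [198. 216.] [ 0.5619 -0.1367]
blue 0.59 [233. 310.] [ 0.6764 -0.1074]
dish_red 0.81 [420. 212.] [0.5573 0.1025]
dish_yellow 0.83 [331. 308.] [0.6724 0.0077]
dish_blue 0.76 [208.  90.] [ 0.4288 -0.1182]
dish_blue 0.29 [200. 218.] [ 0.5633 -0.1347]
```

View pics/w2.png

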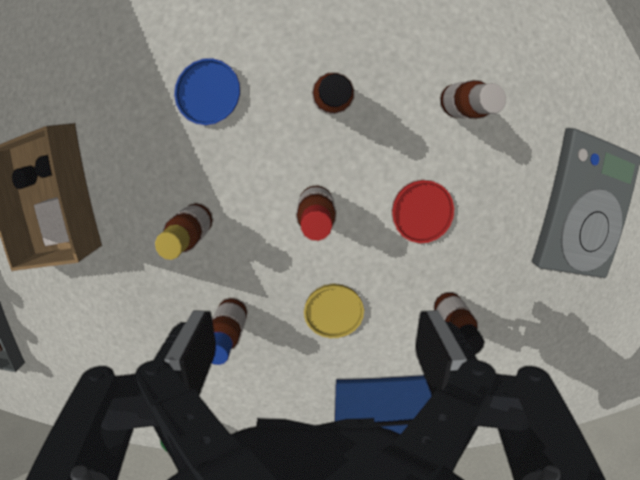

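Wrist estimates agree with the top and side ones to within 2–3 mm: the red bottle is at pixel (316,201) and the red dish at (420,212). I'll grasp the red cap.

Scaled: 169 mm / 600 = 0.2817, 150 mm / 600 = 0.25.

Emit:
step_arm(
  moves=[
    {"wx": 0,"wy": 0,"wz": 0,"tx": -0.0033,"ty": -0.0017,"tz": 0.1,"fingers": -1},
    {"wx": 0,"wy": 0,"wz": 0,"tx": -0.0033,"ty": -0.0017,"tz": 0.1833,"fingers": -1},
    {"wx": 0,"wy": 0,"wz": 0,"tx": -0.0033,"ty": -0.0017,"tz": 0.25,"fingers": -1},
    {"wx": 0,"wy": 0,"wz": 0,"tx": -0.0033,"ty": -0.0017,"tz": 0.2817,"fingers": -1},
    {"wx": 0,"wy": 0,"wz": 0,"tx": -0.0033,"ty": -0.0017,"tz": 0.2817,"fingers": -1},
    {"wx": 0,"wy": 0,"wz": 0,"tx": -0.0033,"ty": -0.0017,"tz": 0.2817,"fingers": 1},
    {"wx": 0,"wy": 0,"wz": 0,"tx": -0.0033,"ty": -0.0017,"tz": 0.2817,"fingers": 1},
    {"wx": 0,"wy": 0,"wz": 0,"tx": -0.0033,"ty": -0.0017,"tz": 0.2817,"fingers": 1},
    {"wx": 0,"wy": 0,"wz": 0,"tx": -0.0033,"ty": -0.0017,"tz": 0.2817,"fingers": 1},
    {"wx": 0,"wy": 0,"wz": 0,"tx": -0.0033,"ty": -0.0017,"tz": 0.2817,"fingers": 1},
    {"wx": 0,"wy": 0,"wz": 0,"tx": -0.0033,"ty": -0.0017,"tz": 0.2817,"fingers": 1},
    {"wx": 0,"wy": 0,"wz": 0,"tx": -0.0033,"ty": -0.0017,"tz": 0.2817,"fingers": 1},
  ],
  newtons=40,
)

```text
clock: 5.62
position: [0.5476, -0.0116, 0.2367]
tcp_rot: [0.006, 3.14, 0.0]
contact_force: [-0.4, 0.6, 6.3]
width: 0.0246
gripper_force: 39.2
```

Scaled: 115 mm / 600 = 0.1917, -80 mm / 600 = -0.1333.

Emit:
step_arm(
  moves=[
    {"wx": 0,"wy": 0,"wz": 0,"tx": 0,"ty": 0,"tz": -0.0417,"fingers": 1},
    {"wx": 0,"wy": 0,"wz": 0,"tx": 0,"ty": 0,"tz": -0.1167,"fingers": 1},
    {"wx": 0,"wy": 0,"wz": 0,"tx": -0.005,"ty": 0.0583,"tz": -0.1333,"fingers": 1},
    {"wx": 0,"wy": 0,"wz": 0,"tx": -0.01,"ty": 0.1333,"tz": -0.1333,"fingers": 1},
    {"wx": 0,"wy": 0,"wz": 0,"tx": -0.015,"ty": 0.1917,"tz": -0.1333,"fingers": 1},
    {"wx": 0,"wy": 0,"wz": 0,"tx": -0.015,"ty": 0.1917,"tz": -0.1333,"fingers": 1},
    {"wx": 0,"wy": 0,"wz": 0,"tx": -0.015,"ty": 0.1917,"tz": -0.1333,"fingers": 1},
    {"wx": 0,"wy": 0,"wz": 0,"tx": -0.015,"ty": 0.1917,"tz": -0.0667,"fingers": 1},
    {"wx": 0,"wy": 0,"wz": 0,"tx": -0.015,"ty": 0.1917,"tz": -0.0333,"fingers": 1},
    {"wx": 0,"wy": 0,"wz": 0,"tx": -0.015,"ty": 0.1917,"tz": -0.02,"fingers": 1},
    {"wx": 0,"wy": 0,"wz": 0,"tx": -0.015,"ty": 0.1917,"tz": -0.0133,"fingers": 1},
    {"wx": 0,"wy": 0,"wz": 0,"tx": -0.015,"ty": 0.1917,"tz": -0.0133,"fingers": 1},
  ],
)

```text
clock: 7.12
position: [0.5568, 0.1028, 0.2442]
tcp_rot: [0.007, 3.141, 0.0]
contact_force: [1.5, 0.1, -0.6]
width: 0.0249
gripper_force: 39.5
```

Run:
```python
from h import *
a=snapshot("top"); b=snapshot("side"); o=get_obs(); print(o['position'],o['contact_force'],o['width'])
cv2.imwrite("pics/p1.png",np.hstack([cv2.resize(a[170:320,200:400],(400,300)),cv2.resize(b[150:330,180:420],(400,300))])[...,::-1])
```

```text
[0.55685958 0.10310941 0.24451149] [-0.08822329  0.28213713 -1.30012564] 0.024657470306782888
```

View pics/p1.png

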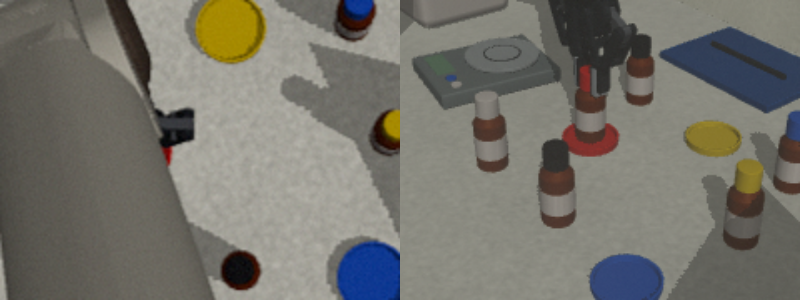

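The side view shows the red bottle upright in the gripper, just above the middle of the red dish at crop pixel (590,135). I'll lower it the last few millimetres.

Scaled: 3.5 mm / 600 = 0.0058, 3 mm / 600 = 0.005.

Emit:
step_arm(
  moves=[
    {"wx": 0,"wy": 0,"wz": 0,"tx": 0,"ty": 0,"tz": 0.0033,"fingers": 1},
    {"wx": 0,"wy": 0,"wz": 0,"tx": 0,"ty": 0,"tz": 0.005,"fingers": 1},
    {"wx": 0,"wy": 0,"wz": 0,"tx": 0,"ty": 0,"tz": 0.0058,"fingers": 1},
    {"wx": 0,"wy": 0,"wz": 0,"tx": 0,"ty": 0,"tz": 0.0058,"fingers": 1},
  ],
)

```text
clock: 7.72
position: [0.5567, 0.1033, 0.2407]
tcp_rot: [0.006, 3.141, 0.0]
contact_force: [-0.5, -0.1, 4.4]
width: 0.0248
gripper_force: 39.9
```

Scaled: -241 mm / 600 = -0.4017, -100 mm / 600 = -0.1667.

Emit:
step_arm(
  moves=[
    {"wx": 0,"wy": 0,"wz": 0,"tx": 0,"ty": 0,"tz": 0,"fingers": -1},
    {"wx": 0,"wy": 0,"wz": 0,"tx": 0,"ty": 0,"tz": 0,"fingers": -1},
    {"wx": 0,"wy": 0,"wz": 0,"tx": 0,"ty": 0,"tz": 0,"fingers": -1},
    {"wx": 0,"wy": 0,"wz": 0,"tx": 0,"ty": 0,"tz": 0,"fingers": -1},
    {"wx": 0,"wy": 0,"wz": 0,"tx": 0,"ty": 0,"tz": -0.0667,"fingers": -1},
    {"wx": 0,"wy": 0,"wz": 0,"tx": 0,"ty": 0,"tz": -0.1667,"fingers": -1},
    {"wx": 0,"wy": 0,"wz": 0,"tx": -0.005,"ty": -0.0833,"tz": -0.1833,"fingers": -1},
    {"wx": 0,"wy": 0,"wz": 0,"tx": -0.0067,"ty": -0.1833,"tz": -0.1833,"fingers": -1},
    {"wx": 0,"wy": 0,"wz": 0,"tx": -0.01,"ty": -0.2833,"tz": -0.1833,"fingers": -1},
    {"wx": 0,"wy": 0,"wz": 0,"tx": -0.01,"ty": -0.375,"tz": -0.1833,"fingers": -1},
    {"wx": 0,"wy": 0,"wz": 0,"tx": -0.01,"ty": -0.4017,"tz": -0.1833,"fingers": -1},
    {"wx": 0,"wy": 0,"wz": 0,"tx": -0.01,"ty": -0.4017,"tz": -0.1833,"fingers": -1},
  ],
)

```text
clock: 9.22
position: [0.5613, -0.139, 0.35]
tcp_rot: [-0.01, -3.141, -0.0]
contact_force: [0.2, 1.1, 1.0]
width: 0.0859
gripper_force: 0.0
```

Run:
```python
from h import *
im=snapshot("wrist");p=camera_params("wrist");o=get_obs();print(o['position'],o['tcp_rot'],o['joints'].round(2))
for c in ("bottle_red","bottle_yellow","dish_red","bottle_blue","dish_yellow"):
    for d in place_of("wrist",c)[:2]: print(c,round(d['score'],2),np.round(d['location']),hit(p,d['location'],0,True)[:2].round(4))
for d in find_in("wrist","bottle_red")[:2]: print(d)
```

```text
[ 0.56156726 -0.13700534  0.35002001] [-5.50909601e-03 -3.14135696e+00 -1.68505505e-03] [ 0.33  0.41 -0.18  1.79  0.08  0.95  1.69]
bottle_red 0.74 [557. 212.] [0.5581 0.1139]
bottle_yellow 0.55 [318. 213.] [ 0.5624 -0.1352]
dish_red 0.82 [555. 211.] [0.5569 0.1101]
bottle_blue 0.74 [350. 324.] [ 0.677 -0.103]
dish_yellow 0.68 [456. 315.] [0.6717 0.01  ]
{'bbox': [545.0, 195.3, 626.1, 251.0], 'score': 0.87}
```

Scaled: 114 mm / 600 = 0.19, 90 mm / 600 = 0.15.

Emit:
step_arm(
  moves=[
    {"wx": 0,"wy": 0,"wz": 0,"tx": -0.0017,"ty": 0,"tz": 0.0833,"fingers": -1},
    {"wx": 0,"wy": 0,"wz": 0,"tx": -0.0017,"ty": 0,"tz": 0.15,"fingers": -1},
    {"wx": 0,"wy": 0,"wz": 0,"tx": -0.0017,"ty": 0,"tz": 0.19,"fingers": -1},
    {"wx": 0,"wy": 0,"wz": 0,"tx": -0.0017,"ty": 0,"tz": 0.19,"fingers": -1},
    {"wx": 0,"wy": 0,"wz": 0,"tx": -0.0017,"ty": 0,"tz": 0.19,"fingers": 1},
    {"wx": 0,"wy": 0,"wz": 0,"tx": -0.0017,"ty": 0,"tz": 0.19,"fingers": 1},
    {"wx": 0,"wy": 0,"wz": 0,"tx": -0.0017,"ty": 0,"tz": 0.19,"fingers": 1},
    {"wx": 0,"wy": 0,"wz": 0,"tx": -0.0017,"ty": 0,"tz": 0.19,"fingers": 1},
    {"wx": 0,"wy": 0,"wz": 0,"tx": -0.0017,"ty": 0,"tz": 0.19,"fingers": 1},
    {"wx": 0,"wy": 0,"wz": 0,"tx": -0.0017,"ty": 0,"tz": 0.19,"fingers": 1},
    {"wx": 0,"wy": 0,"wz": 0,"tx": -0.0017,"ty": 0,"tz": 0.19,"fingers": 1},
  ],
)

```text
clock: 10.95
position: [0.5631, -0.1379, 0.2373]
tcp_rot: [0.006, 3.14, -0.0]
contact_force: [-0.2, 0.5, 6.0]
width: 0.0247
gripper_force: 39.3
```

Scaled: 148 mm / 600 = 0.2467, -110 mm / 600 = -0.1833.

Emit:
step_arm(
  moves=[
    {"wx": 0,"wy": 0,"wz": 0,"tx": 0,"ty": 0,"tz": -0.0417,"fingers": 1},
    {"wx": 0,"wy": 0,"wz": 0,"tx": 0,"ty": 0,"tz": -0.1167,"fingers": 1},
    {"wx": 0,"wy": 0,"wz": 0,"tx": 0,"ty": 0,"tz": -0.175,"fingers": 1},
    {"wx": 0,"wy": 0,"wz": 0,"tx": -0.0417,"ty": 0.055,"tz": -0.175,"fingers": 1},
    {"wx": 0,"wy": 0,"wz": 0,"tx": -0.0917,"ty": 0.1233,"tz": -0.175,"fingers": 1},
    {"wx": 0,"wy": 0,"wz": 0,"tx": -0.1417,"ty": 0.1917,"tz": -0.175,"fingers": 1},
    {"wx": 0,"wy": 0,"wz": 0,"tx": -0.1833,"ty": 0.2467,"tz": -0.175,"fingers": 1},
    {"wx": 0,"wy": 0,"wz": 0,"tx": -0.1833,"ty": 0.2467,"tz": -0.175,"fingers": 1},
    {"wx": 0,"wy": 0,"wz": 0,"tx": -0.1833,"ty": 0.2467,"tz": -0.1167,"fingers": 1},
    {"wx": 0,"wy": 0,"wz": 0,"tx": -0.1833,"ty": 0.2467,"tz": -0.05,"fingers": 1},
    {"wx": 0,"wy": 0,"wz": 0,"tx": -0.1833,"ty": 0.2467,"tz": -0.02,"fingers": 1},
    {"wx": 0,"wy": 0,"wz": 0,"tx": -0.1833,"ty": 0.2467,"tz": -0.015,"fingers": 1},
  ],
)

```text
clock: 12.45
position: [0.6723, 0.009, 0.2438]
tcp_rot: [-0.007, -3.139, 0.001]
contact_force: [0.6, -0.3, -0.2]
width: 0.0247
gripper_force: 39.4
```

Emit:
step_arm(
  moves=[
    {"wx": 0,"wy": 0,"wz": 0,"tx": 0,"ty": 0,"tz": 0.0033,"fingers": 1},
    {"wx": 0,"wy": 0,"wz": 0,"tx": 0,"ty": 0,"tz": 0.0058,"fingers": 1},
    {"wx": 0,"wy": 0,"wz": 0,"tx": 0,"ty": 0,"tz": 0.0075,"fingers": 1},
    {"wx": 0,"wy": 0,"wz": 0,"tx": 0,"ty": 0,"tz": 0.0075,"fingers": 1},
  ],
)

```text
clock: 12.95
position: [0.6734, 0.0098, 0.2414]
tcp_rot: [0.006, 3.14, 0.0]
contact_force: [-1.0, -0.6, 0.9]
width: 0.0251
gripper_force: 39.4
```

Run:
```python
from h import *
b=snapshot("side"); o=get_obs(); print(o['position'],o['contact_force'],o['width'])
cv2.imwrite("pics/p2.png",cv2.resize(b[150:330,220:460],(800,600))[...,::-1])
```

```text
[0.67337495 0.00975159 0.2413608 ] [ 0.22918866 -0.0592736   0.24133622] 0.024702949073535357
```

View pics/p2.png

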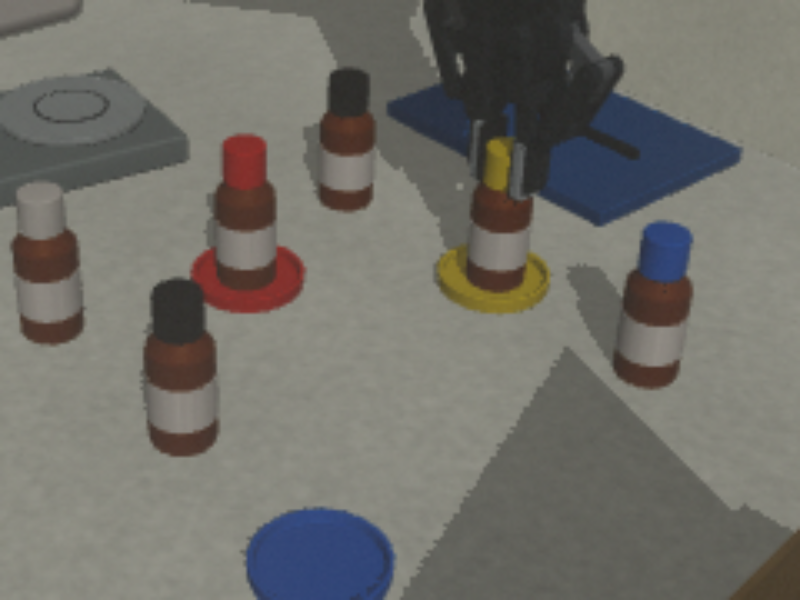

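The red bottle stands in its dish at (248,240), and the yellow one is in its dish at (497,270), about to touch. I'll lower it 1 mm, release, and go to blue.

Emit:
step_arm(
  moves=[
    {"wx": 0,"wy": 0,"wz": 0,"tx": 0,"ty": 0,"tz": 0.0017,"fingers": 1},
    {"wx": 0,"wy": 0,"wz": 0,"tx": 0,"ty": 0,"tz": 0.0017,"fingers": 1},
    {"wx": 0,"wy": 0,"wz": 0,"tx": 0,"ty": 0,"tz": 0.0017,"fingers": -1},
    {"wx": 0,"wy": 0,"wz": 0,"tx": 0,"ty": 0,"tz": 0.0017,"fingers": -1},
    {"wx": 0,"wy": 0,"wz": 0,"tx": 0,"ty": 0,"tz": 0.0017,"fingers": -1},
    {"wx": 0,"wy": 0,"wz": 0,"tx": 0,"ty": 0,"tz": 0,"fingers": -1},
    {"wx": 0,"wy": 0,"wz": 0,"tx": 0,"ty": 0,"tz": -0.0667,"fingers": -1},
    {"wx": 0,"wy": 0,"wz": 0,"tx": 0,"ty": 0,"tz": -0.15,"fingers": -1},
    {"wx": 0,"wy": 0,"wz": 0,"tx": -0.005,"ty": -0.0833,"tz": -0.1667,"fingers": -1},
    {"wx": 0,"wy": 0,"wz": 0,"tx": -0.0067,"ty": -0.1667,"tz": -0.1667,"fingers": -1},
    {"wx": 0,"wy": 0,"wz": 0,"tx": -0.0067,"ty": -0.1967,"tz": -0.1667,"fingers": -1},
    {"wx": 0,"wy": 0,"wz": 0,"tx": -0.0067,"ty": -0.1967,"tz": -0.1667,"fingers": -1},
  ],
)

```text
clock: 14.5
position: [0.6763, -0.1101, 0.3403]
tcp_rot: [-0.011, -3.141, 0.0]
contact_force: [0.4, 0.5, -0.6]
width: 0.0856
gripper_force: 0.0
```

Run:
```python
from h import *
im=snapshot("wrist");p=camera_params("wrist");o=get_obs();print(o['position'],o['tcp_rot'],o['joints'].round(2))
for c in ("bottle_yellow","bottle_blue","dish_blue"):
    for d in place_of("wrist",c)[:2]: print(c,round(d['score'],2),np.round(d['location']),hit(p,d['location'],0,True)[:2].round(4))
```

```text
[ 0.67655255 -0.10758536  0.34031088] [-6.14591263e-03 -3.14101960e+00 -2.04914828e-03] [ 0.24  0.6  -0.18  1.52  0.12  1.04  1.6 ]
bottle_yellow 0.55 [452. 215.] [0.6759 0.0152]
bottle_blue 0.59 [320. 215.] [ 0.6762 -0.1046]
```

Scaled: 104 mm / 600 = 0.1733, 85 mm / 600 = 0.1417.

Emit:
step_arm(
  moves=[
    {"wx": 0,"wy": 0,"wz": 0,"tx": 0,"ty": 0,"tz": 0.0833,"fingers": -1},
    {"wx": 0,"wy": 0,"wz": 0,"tx": 0,"ty": 0,"tz": 0.1417,"fingers": -1},
    {"wx": 0,"wy": 0,"wz": 0,"tx": 0,"ty": 0,"tz": 0.1733,"fingers": -1},
    {"wx": 0,"wy": 0,"wz": 0,"tx": 0,"ty": 0,"tz": 0.1733,"fingers": -1},
    {"wx": 0,"wy": 0,"wz": 0,"tx": 0,"ty": 0,"tz": 0.1733,"fingers": 1},
    {"wx": 0,"wy": 0,"wz": 0,"tx": 0,"ty": 0,"tz": 0.1733,"fingers": 1},
    {"wx": 0,"wy": 0,"wz": 0,"tx": 0,"ty": 0,"tz": 0.1733,"fingers": 1},
    {"wx": 0,"wy": 0,"wz": 0,"tx": 0,"ty": 0,"tz": 0.1733,"fingers": 1},
    {"wx": 0,"wy": 0,"wz": 0,"tx": 0,"ty": 0,"tz": 0.1733,"fingers": 1},
    {"wx": 0,"wy": 0,"wz": 0,"tx": 0,"ty": 0,"tz": 0.1733,"fingers": 1},
    {"wx": 0,"wy": 0,"wz": 0,"tx": 0,"ty": 0,"tz": 0.1733,"fingers": 1},
  ],
)

```text
clock: 16.08
position: [0.6772, -0.1082, 0.2378]
tcp_rot: [0.006, 3.14, -0.0]
contact_force: [-0.6, 0.2, 5.5]
width: 0.0246
gripper_force: 39.3
```

Scaled: 246 mm / 600 = 0.41, 230 mm / 600 = 0.3833.

Emit:
step_arm(
  moves=[
    {"wx": 0,"wy": 0,"wz": 0,"tx": 0,"ty": 0,"tz": -0.0417,"fingers": 1},
    {"wx": 0,"wy": 0,"wz": 0,"tx": 0,"ty": 0,"tz": -0.125,"fingers": 1},
    {"wx": 0,"wy": 0,"wz": 0,"tx": 0.0417,"ty": 0,"tz": -0.1667,"fingers": 1},
    {"wx": 0,"wy": 0,"wz": 0,"tx": 0.125,"ty": -0.005,"tz": -0.1667,"fingers": 1},
    {"wx": 0,"wy": 0,"wz": 0,"tx": 0.2167,"ty": -0.0083,"tz": -0.1667,"fingers": 1},
    {"wx": 0,"wy": 0,"wz": 0,"tx": 0.3083,"ty": -0.0117,"tz": -0.1667,"fingers": 1},
    {"wx": 0,"wy": 0,"wz": 0,"tx": 0.3833,"ty": -0.015,"tz": -0.1667,"fingers": 1},
    {"wx": 0,"wy": 0,"wz": 0,"tx": 0.41,"ty": -0.015,"tz": -0.1667,"fingers": 1},
    {"wx": 0,"wy": 0,"wz": 0,"tx": 0.41,"ty": -0.015,"tz": -0.1333,"fingers": 1},
    {"wx": 0,"wy": 0,"wz": 0,"tx": 0.41,"ty": -0.015,"tz": -0.0667,"fingers": 1},
    {"wx": 0,"wy": 0,"wz": 0,"tx": 0.41,"ty": -0.015,"tz": -0.025,"fingers": 1},
    {"wx": 0,"wy": 0,"wz": 0,"tx": 0.41,"ty": -0.015,"tz": -0.0167,"fingers": 1},
  ],
)

```text
clock: 17.58
position: [0.4304, -0.1161, 0.2452]
tcp_rot: [-0.005, -3.139, -0.002]
contact_force: [-0.2, -0.4, -0.3]
width: 0.0243
gripper_force: 39.4
```

Scaled: 6 mm / 600 = 0.01, 5 mm / 600 = 0.0083.

Emit:
step_arm(
  moves=[
    {"wx": 0,"wy": 0,"wz": 0,"tx": 0,"ty": 0,"tz": 0.0033,"fingers": 1},
    {"wx": 0,"wy": 0,"wz": 0,"tx": 0,"ty": 0,"tz": 0.0058,"fingers": 1},
    {"wx": 0,"wy": 0,"wz": 0,"tx": 0,"ty": 0,"tz": 0.0083,"fingers": 1},
    {"wx": 0,"wy": 0,"wz": 0,"tx": 0,"ty": 0,"tz": 0.01,"fingers": 1},
    {"wx": 0,"wy": 0,"wz": 0,"tx": 0,"ty": 0,"tz": 0.01,"fingers": 1},
  ],
)

```text
clock: 18.2
position: [0.4312, -0.1164, 0.2417]
tcp_rot: [0.006, 3.14, -0.001]
contact_force: [-1.2, 0.8, 6.0]
width: 0.0248
gripper_force: 40.1
```

Run:
```python
from h import *
b=snapshot("side"); o=get_obs(); print(o['position'],o['contact_force'],o['width'],o['joints'].round(2))
cv2.imwrite("pics/p3.png",cv2.resize(b[170:370,220:460],(600,500))[...,::-1])
```

```text
[ 0.43120806 -0.11643193  0.2416874 ] [-1.28343725  1.65330119  6.38333672] 0.024424140155110827 [ 0.36  0.38 -0.18  2.17  0.12  0.6   1.66]
```

View pics/p3.png

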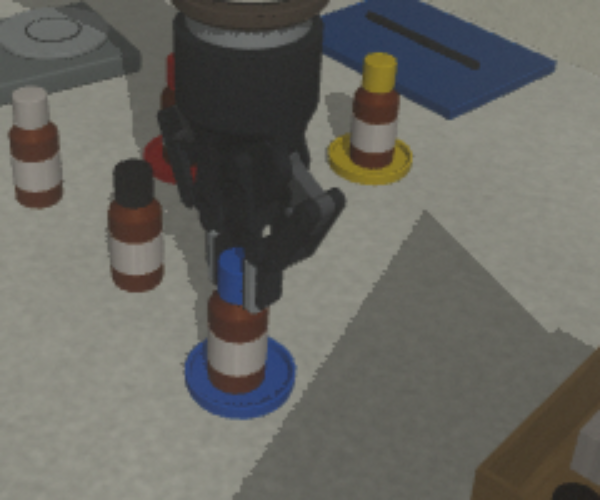

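The blue bottle stands in the blue dish at (238,370) with contact felt, and the yellow bottle stands in its dish. I'll release and go to white.

Scaled: 248 mm / 600 = 0.4133, 230 mm / 600 = 0.3833.

Emit:
step_arm(
  moves=[
    {"wx": 0,"wy": 0,"wz": 0,"tx": 0,"ty": 0,"tz": -0.0017,"fingers": -1},
    {"wx": 0,"wy": 0,"wz": 0,"tx": 0,"ty": 0,"tz": -0.0017,"fingers": -1},
    {"wx": 0,"wy": 0,"wz": 0,"tx": 0,"ty": 0,"tz": -0.0017,"fingers": -1},
    {"wx": 0,"wy": 0,"wz": 0,"tx": 0,"ty": 0,"tz": -0.0017,"fingers": -1},
    {"wx": 0,"wy": 0,"wz": 0,"tx": 0,"ty": 0,"tz": -0.0667,"fingers": -1},
    {"wx": 0,"wy": 0,"wz": 0,"tx": 0,"ty": 0,"tz": -0.1667,"fingers": -1},
    {"wx": 0,"wy": 0,"wz": 0,"tx": -0.005,"ty": 0.0833,"tz": -0.1833,"fingers": -1},
    {"wx": 0,"wy": 0,"wz": 0,"tx": -0.0067,"ty": 0.1833,"tz": -0.1833,"fingers": -1},
    {"wx": 0,"wy": 0,"wz": 0,"tx": -0.01,"ty": 0.2833,"tz": -0.1833,"fingers": -1},
    {"wx": 0,"wy": 0,"wz": 0,"tx": -0.0117,"ty": 0.3833,"tz": -0.1833,"fingers": -1},
    {"wx": 0,"wy": 0,"wz": 0,"tx": -0.0117,"ty": 0.4133,"tz": -0.1833,"fingers": -1},
    {"wx": 0,"wy": 0,"wz": 0,"tx": -0.0117,"ty": 0.4133,"tz": -0.1833,"fingers": -1},
  ],
)

```text
clock: 19.75
position: [0.4382, 0.1331, 0.3506]
tcp_rot: [0.0, -3.141, -0.001]
contact_force: [-0.2, -0.4, 0.5]
width: 0.0855
gripper_force: 0.0
```

Run:
```python
from h import *
im=snapshot("wrist");p=camera_params("wrist");o=get_obs();print(o['position'],o['tcp_rot'],o['joints'].round(2))
for c in ("bottle_white","bottle_blue","dish_blue","pan"):
    for d in place_of("wrist",c)[:2]: print(c,round(d['score'],2),np.round(d['location']),hit(p,d['location'],.03*(c=="pan"),True)[:2].round(4))
cv2.imwrite("pics/w3.png",im[...,::-1])
```

```text
[0.43832288 0.13150255 0.35047072] [-3.81165746e-03 -3.14097152e+00  6.41312285e-04] [ 0.01  0.22 -0.4   2.07  0.11  0.87  1.11]
bottle_blue 0.96 [ 73. 207.] [ 0.4277 -0.1211]
bottle_blue 0.18 [ 72. 211.] [ 0.432  -0.1229]
dish_blue 0.82 [ 74. 209.] [ 0.4297 -0.1203]
pan 0.79 [501. 347.] [0.5729 0.3245]
```

View pics/w3.png

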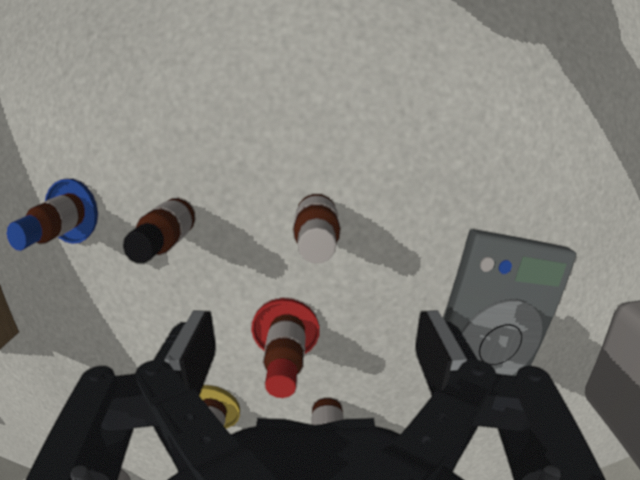

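Blue stands in its dish at (72,210) and red in its dish at (285,330). White, at about (318,215), is centred under the gripper.

Scaled: 114 mm / 600 = 0.19, 90 mm / 600 = 0.15.

Emit:
step_arm(
  moves=[
    {"wx": 0,"wy": 0,"wz": 0,"tx": 0,"ty": 0,"tz": 0.0833,"fingers": -1},
    {"wx": 0,"wy": 0,"wz": 0,"tx": 0,"ty": 0,"tz": 0.15,"fingers": -1},
    {"wx": 0,"wy": 0,"wz": 0,"tx": 0,"ty": 0,"tz": 0.19,"fingers": -1},
    {"wx": 0,"wy": 0,"wz": 0,"tx": 0,"ty": 0,"tz": 0.19,"fingers": -1},
    {"wx": 0,"wy": 0,"wz": 0,"tx": 0,"ty": 0,"tz": 0.19,"fingers": 1},
    {"wx": 0,"wy": 0,"wz": 0,"tx": 0,"ty": 0,"tz": 0.19,"fingers": 1},
    {"wx": 0,"wy": 0,"wz": 0,"tx": 0,"ty": 0,"tz": 0.19,"fingers": 1},
    {"wx": 0,"wy": 0,"wz": 0,"tx": 0,"ty": 0,"tz": 0.19,"fingers": 1},
    {"wx": 0,"wy": 0,"wz": 0,"tx": 0,"ty": 0,"tz": 0.19,"fingers": 1},
    {"wx": 0,"wy": 0,"wz": 0,"tx": 0,"ty": 0,"tz": 0.19,"fingers": 1},
    {"wx": 0,"wy": 0,"wz": 0,"tx": 0,"ty": 0,"tz": 0.19,"fingers": 1},
  ],
)

```text
clock: 21.38
position: [0.4391, 0.1317, 0.2375]
tcp_rot: [0.006, 3.14, 0.0]
contact_force: [0.1, -0.6, 7.4]
width: 0.0246
gripper_force: 39.3
```

Scaled: 192 mm / 600 = 0.32, 183 mm / 600 = 0.305.

Emit:
step_arm(
  moves=[
    {"wx": 0,"wy": 0,"wz": 0,"tx": 0,"ty": 0,"tz": -0.0417,"fingers": 1},
    {"wx": 0,"wy": 0,"wz": 0,"tx": 0,"ty": 0,"tz": -0.125,"fingers": 1},
    {"wx": 0,"wy": 0,"wz": 0,"tx": -0.025,"ty": 0.0367,"tz": -0.175,"fingers": 1},
    {"wx": 0,"wy": 0,"wz": 0,"tx": -0.0667,"ty": 0.1,"tz": -0.175,"fingers": 1},
    {"wx": 0,"wy": 0,"wz": 0,"tx": -0.1167,"ty": 0.1717,"tz": -0.175,"fingers": 1},
    {"wx": 0,"wy": 0,"wz": 0,"tx": -0.1667,"ty": 0.245,"tz": -0.175,"fingers": 1},
    {"wx": 0,"wy": 0,"wz": 0,"tx": -0.2083,"ty": 0.305,"tz": -0.175,"fingers": 1},
    {"wx": 0,"wy": 0,"wz": 0,"tx": -0.2183,"ty": 0.32,"tz": -0.175,"fingers": 1},
    {"wx": 0,"wy": 0,"wz": 0,"tx": -0.2183,"ty": 0.32,"tz": -0.15,"fingers": 1},
    {"wx": 0,"wy": 0,"wz": 0,"tx": -0.2183,"ty": 0.32,"tz": -0.1,"fingers": 1},
    {"wx": 0,"wy": 0,"wz": 0,"tx": -0.2183,"ty": 0.32,"tz": -0.07,"fingers": 1},
    {"wx": 0,"wy": 0,"wz": 0,"tx": -0.2183,"ty": 0.32,"tz": -0.06,"fingers": 1},
  ],
)

```text
clock: 22.88
position: [0.5695, 0.3216, 0.2708]
tcp_rot: [-0.007, -3.139, 0.003]
contact_force: [0.4, 0.4, -1.1]
width: 0.0246
gripper_force: 39.7
```

Run:
```python
from h import *
a=snapshot("top"); b=snapshot("side"); o=get_obs(); print(o['position'],o['contact_force'],o['width'],o['joints'].round(2))
p=camera_params("side")
for q in [(.57,.3236,.03),(.57,.3236,.12)]: print(proj(p,q)-[180,140])
for d in place_of("side","pan")[:2]+place_of("side","bottle_white")[:2]: print(d,hit(p,d['location'],.035)[:2])
cv2.imwrite("pics/p4.png",np.hstack([cv2.resize(a[170:320,80:230],(400,400)),cv2.resize(b[120:220,180:280],(400,400))])[...,::-1])
```

```text
[0.56998711 0.32242928 0.27209152] [ 0.77375299  0.35931345 -0.40396973] 0.025029394345836523 [-0.29  0.65 -0.38  1.64  0.29  0.91  0.79]
[61.88227574 41.27577925]
[58.80479913  4.32978498]
{'location': [242.6, 183.4], 'score': 0.89} [0.56025006 0.30380888]
{'location': [242.9, 177.7], 'score': 0.72} [0.57678257 0.32948261]
```

View pics/p4.png

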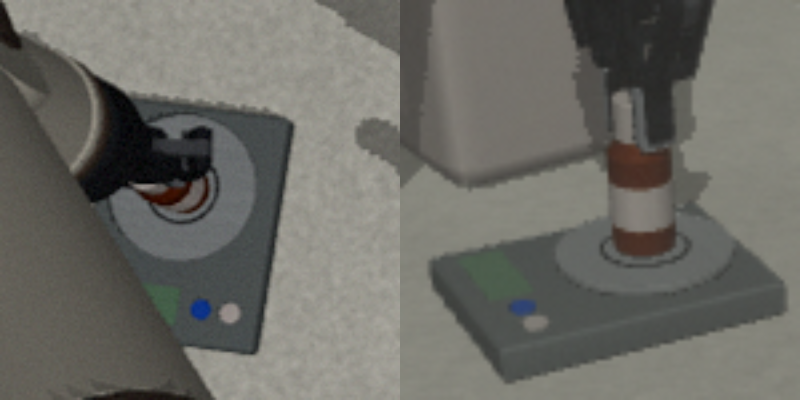

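The bottle is upright just above the pan ring. Its base is at about (643,245) and the ring at (645,247) in the side crop. I'll check centring with an overlay.

Run:
```python
from meas import *
def ov(n,x0,y0,w,sc,TC=(.57,.3224)):
    im=snapshot(n); p=camera_params(n)
    c=cv2.resize(im[y0:y0+w,x0:x0+w],None,fx=sc,fy=sc,interpolation=cv2.INTER_CUBIC)
    for (x,y,z,r),col in (((.5702,.3236,.03,.026),(0,255,0)),((*TC,.0347,.018),(255,255,0)),((*TC,.0927,.018),(0,255,255)),((.5702,.3236,.03,.052),(0,255,0))):
        q=np.array([proj(p,X) for X in circ(x,y,z,r)]); q=((q-[x0,y0]+.5)*sc).astype(np.int32)
        cv2.polylines(c,[q],True,col,1)
    return c
cv2.imwrite("pics/p5.png",np.hstack([ov("top",118,210,60,6),ov("side",210,140,60,6)])[...,::-1])
```

```text
(no output)
```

View pics/p5.png

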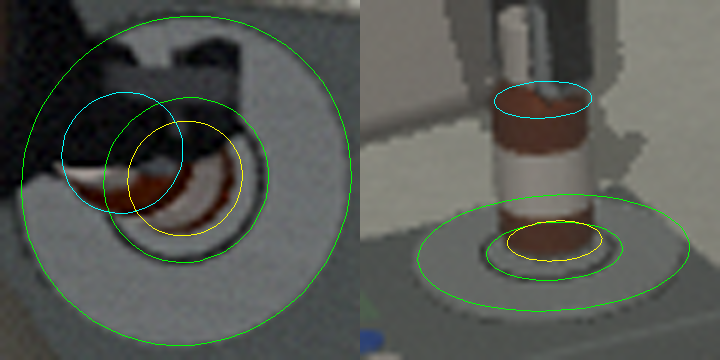

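The overlays put the bottle within about 2 mm of the ring centre, so I'll lower it onto the pan.

Scaled: 5.5 mm / 600 = 0.0092, 5 mm / 600 = 0.0083.

Emit:
step_arm(
  moves=[
    {"wx": 0,"wy": 0,"wz": 0,"tx": 0,"ty": 0,"tz": 0.0033,"fingers": 1},
    {"wx": 0,"wy": 0,"wz": 0,"tx": 0,"ty": 0,"tz": 0.0058,"fingers": 1},
    {"wx": 0,"wy": 0,"wz": 0,"tx": 0,"ty": 0,"tz": 0.0083,"fingers": 1},
    {"wx": 0,"wy": 0,"wz": 0,"tx": 0,"ty": 0,"tz": 0.0092,"fingers": 1},
    {"wx": 0,"wy": 0,"wz": 0,"tx": 0,"ty": 0,"tz": 0.0092,"fingers": 1},
  ],
)

```text
clock: 23.8
position: [0.5704, 0.3232, 0.2676]
tcp_rot: [0.006, 3.141, 0.0]
contact_force: [0.1, -1.4, 3.4]
width: 0.025
gripper_force: 40.1
```

Contact is felt at the expected height. I'll release and retreat up and back.

Scaled: -140 mm / 600 = -0.2333, 130 mm / 600 = 0.2167.

Emit:
step_arm(
  moves=[
    {"wx": 0,"wy": 0,"wz": 0,"tx": 0,"ty": 0,"tz": 0,"fingers": -1},
    {"wx": 0,"wy": 0,"wz": 0,"tx": 0,"ty": 0,"tz": 0,"fingers": -1},
    {"wx": 0,"wy": 0,"wz": 0,"tx": 0,"ty": 0,"tz": 0,"fingers": -1},
    {"wx": 0,"wy": 0,"wz": 0,"tx": 0,"ty": 0,"tz": 0,"fingers": -1},
    {"wx": 0,"wy": 0,"wz": 0,"tx": 0,"ty": 0,"tz": -0.0667,"fingers": -1},
    {"wx": 0,"wy": 0,"wz": 0,"tx": 0,"ty": 0,"tz": -0.1667,"fingers": -1},
    {"wx": 0,"wy": 0,"wz": 0,"tx": 0.0333,"ty": 0,"tz": -0.2333,"fingers": -1},
    {"wx": 0,"wy": 0,"wz": 0,"tx": 0.1167,"ty": 0,"tz": -0.2333,"fingers": -1},
    {"wx": 0,"wy": 0,"wz": 0,"tx": 0.2,"ty": 0,"tz": -0.2333,"fingers": -1},
    {"wx": 0,"wy": 0,"wz": 0,"tx": 0.2167,"ty": 0,"tz": -0.2333,"fingers": -1},
    {"wx": 0,"wy": 0,"wz": 0,"tx": 0.2167,"ty": 0,"tz": -0.2333,"fingers": -1},
  ],
)

```text
clock: 25.18
position: [0.4401, 0.3237, 0.4077]
tcp_rot: [0.004, 3.14, 0.0]
contact_force: [0.8, -0.5, 0.1]
width: 0.0851
gripper_force: 0.0
```

Run:
```python
from h import *
a=snapshot("top"); b=snapshot("side"); o=get_obs(); print(o['position'],o['contact_force'],o['clock'])
cv2.imwrite("pics/p6.png",np.hstack([cv2.resize(a[140:340,100:420],(400,250)),cv2.resize(b[140:360,150:450],(400,250))])[...,::-1])
```

```text
[0.44161384 0.32324096 0.4073543 ] [-0.47244229  0.21753127  1.35146662] 25.275
```

View pics/p6.png

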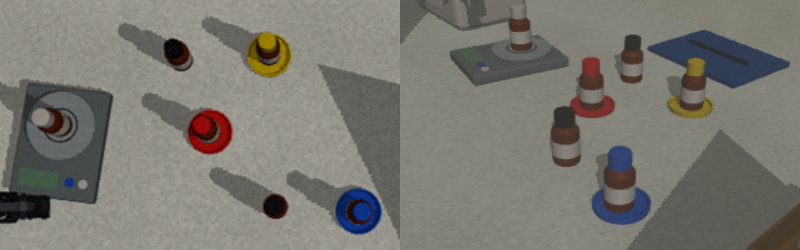

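All the bottles are upright: red, yellow and blue in their own dishes, and white in the pan ring at about (62,125) in the top crop. The black-capped pair hasn't moved.

```bash
python3 -c "from rig import *; print(sign_off())"
```

```text
the job is handed in; nothing more can be done
None
```

The red, yellow and blue bottles stand upright in their matching dishes, the white one was placed last and stands within about 2 mm of the pan's centre, the black-capped pair was left in place, and the job was handed in at about 25 s.

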